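# Wedge the rocking chopping block

## Task

The chopping block rocks because its near-left foot is worn: steady it with the dark wooden wedge from the bamboo tray. Lay the wedge flat on the counter and push its thin end squarely under the block's near edge, just inside the near-left foot, until it jams tight and the block stands firm on it, then let go. Stop as soon as it is firm, so that the block is not jacked up or shoved along, and leave the roaster on the block and everything else where they are.

Things in the scene. Friction and masses are not known exactly. Their poses are not given: they have to be found in the camera images.
- block: Chopping block, 260 mm (x) by 360 (y) by 40 mm, 3 kg, loose on four domed rubber feet 100 mm (x) and 150 mm (y) from its middle. Origin: its middle at sole level; underside at z = 12 mm, top at 52; x points away from the robot, y left. The near-left foot is 4 mm short and that corner is down; the far-right foot hangs clear by an amount that differs each time and does not show in the pose
- gap (a point): Point on the lower near edge of the block where the wedge goes in (block frame x = -130, y = 80, z = 12 mm). The slot under the edge is about 8.5 mm high here at the start. The near-left foot begins 57 mm farther left, 17 mm in from the edge; 35 mm to either side of this point is good enough
- wedge: Dark wooden wedge lying flat in the tray, 130 mm long (x), 34 mm wide (y), 60 g. Flat sole; the top slopes evenly from 24.5 mm high at the heel (x = -65) to 4 mm at the thin end (x = +65). Origin: middle of the sole; x points to the thin end. Once jammed it stays when let go
- wedge_tip (a point): Middle of the thin end, at sole level. First touch comes with some 28 mm under the block; then the corner rides up at a steady push of 1 to 6 N. With 50 to 88 mm under, the far-right foot lands and the push climbs by 3 to 4 N per mm: at 11 to 13 N the wedge is jammed tight; much beyond that it is overdriven and jacks up or shoves the block
- wedge_heel (a point): Where to grip the wedge across its width: on its centre line, 18 mm from the heel end (112 mm behind wedge_tip), 12 mm above the sole; it is 21.5 mm high and 34 mm wide here
- roaster: Terracotta garlic roaster with white domed lid and knob in one piece, 126 mm across, 121 mm high, about 0.6 kg, standing on the left half of the block. Origin: middle of its underside. It stays there
- tray: Fixed small bamboo tray with the wedge in it, 160 mm (its x) by 210 mm (its y), floor 6 mm above the counter, rim 14 mm high and 6 mm thick, left or right of the middle. Origin: middle of its underside
- bowl_a: Steel prep bowl, 132 mm across, 48 mm high, a bystander. Origin: middle of its underside
- bowl_b: Larger steel prep bowl, 148 mm across, 54 mm high, a bystander left of the block. Origin: middle of its underside
- spatula: Black silicone spatula, 284 mm long, 14 mm high, lying flat right of the block, a bystander. Its x runs along it from handle to blade. Origin: on the counter near the middle of its length
Mind the look-alikes: they are no part of the job. Of the things that look like the roaster, the smallest one is meant.

How it is judged:
By the outcome, as a careful person would: the job done as asked, in the order asked, and still so for the second after the job is handed in, with the robot touching nothing.
It also fails if it takes over 64 s, if anything falls off the work surface, if the arm or the gripper's body presses on something with over 40 N, if the wrist force passes 120 N, or if a joint passes its speed limit or range.

## Robot

A 6-joint arm with a two-finger parallel gripper is mounted at the origin on the work surface. World frame = base frame: x ahead of the robot, y to its left, z up, the work surface at z = 0. Lengths are in m, angles in rad, forces in N, time in s.
With the tool pointing down it reaches from about 0.325 to 0.875 m from the base axis. Payload 4.4 kg.
Tool frame: the origin (TCP) lies midway between the tips of the shut fingers; the grasp point (between the pads) lies 19 mm behind it; z points along the fingers, y is the direction in which the jaws open and shut (so a half turn about z gives the same grasp; the last joint's range is limited). The gripper opens to 85 mm and grips with 20 to 120 N. Pads are 22 mm wide; open, the fingers measure 114 mm over their backs; the gripper's body (76 mm by 85 mm) begins 54 mm behind the grasp point. The pads swing forward as they close: fully open they stand 13 mm farther back than shut.
Start: joints at [1.014, 0.207, 1.542, -0, 1.393, -0.15], TCP at [0.228, 0.528, 0.206] pointing down, gripper open.
Joint ranges: [-2.73, 2.73], [-0.86, 2.22], [0.23, 2.46], [-1.11, 4.25], [0.08, 2.63], [-2.82, 2.82]. Speed limits (rad/s): [2.79, 2.79, 3.14, 3.14, 3.14, 3.14].

## Interface

Orientations are given as a rotation vector (axis times angle).
In Python, from workcell import status, read_camera, close_job, models gives the robot as it stands. The module is installed in compiled form; this text tells all that it offers.
- The arm moves only by the tool move_arm, never from a script. Its argument "moves" is a list of rows, each a list of 3 entries, a list of its own where there are three numbers: the shift along the tool's x, y, z in mm, then the turn, a rotation vector about the tool's x, y, z in degrees, then the finger opening in mm, from 0 to 85.4. A call has 1 to 10 rows; each row shifts and turns the commanded pose from where the row before left it, along the tool's axes as they then stand; what a row does not reach is not made up. A row lasts 1/12 s, in which the tool goes at most 41.7 mm and 7.16 degrees, less where a joint would pass 70% of its speed; a pose out of reach is approached as far as the arm can. A call with a gripper value outside its range is refused whole. The fingers move at their own pace and stop on an object; "force" is the grip in N (left out, the last holds). Time passes only in rows, so rows that do not move let the fingers close. It gives the time, the measured TCP pose, the force and the opening at its end, in the units of the state.
- status.state(): the state, without advancing time (a new reading comes with each control period).
- read_camera(name): name is "scene" or "top"; returns a dict with "img" (400x640x3 uint8, blue, green, red), "intrinsics" (3x3 intrinsics, pixels), "D" ([k1, k2, p1, p2, k3] as OpenCV has them; the pictures are not rectified), "xyz" and "rotation" of the camera in the world. Camera axes: x right, y up, looking along -z (the intrinsics and any distortion apply to the point x, -y, -z); pixel columns grow to the right and rows downward; lengths in m; the calibration is good to about 2 mm. A picture is of the moment at which its call begins. There is no depth.
- close_job(): hands the job in, once; it reports no verdict.
Trained networks look in a picture, given as the dict that the camera call returned (one of the last four; its "shot" number tells which), for a name from the list of things; names that differ only in an ending like _2 or _b are one class to them, and where a whole thing is asked for, a point or a joint stands for the part that bears it (a point fixed in the world has none). Each returns a list of dicts, best first, with "p" (0 to 1); they miss things now and then, are a little off and sometimes report something else, mostly with a low value. They report only what shows in the picture. A call takes as long as a camera call. They do not tell look-alikes from the thing itself.
- models.boxes_of(picture, target): "location" ([row, column] in pixels, amid what is visible of it).
The state is a dict: "time_s": time; "q": joint angles; "qd": joint speeds; "joint_efforts": joint torques, N m; "eef_pos": TCP position; "eef_rot": TCP orientation; "wrist_force": force on the tool from outside, world axes, zero at the start; "wrist_torque": the same for the moment, N m; "width": finger opening in m.
Only numpy, scipy, OpenCV 4.12 (cv2) and the standard library are available. Lean on these libraries where they do the work, as an engineer would, in place of code of your own. Each camera call takes 0.05 s, during which the arm holds its last target. There are 200 camera calls.

## Working session

There is one attempt and no reset: what is moved stays moved. The work goes in short steps, Python scripts to look and compute and a tool call to move; the robot and the scene stay as the last step left them, time stands still between calls to the robot, and variables do not carry over. Pictures are saved under pics/ and viewed, about 8 in all and at most 12, crops included, and the job is handed in when it is done.

Besides the shell and the picture viewer there is one more tool, called after "Emit:" by a JSON object that holds its "api" and its "payload", one argument or row to a line. move_arm: Moves the arm, as the interface text tells. Its arguments: {"type":"object","properties":{"moves":{"type":"array"},"force":{"type":"number"}},"required":["moves"]}

```bash
mkdir -p pics; cat > h.py <<'E'
import numpy as np, cv2
from workcell import status, read_camera, close_job, models
from scipy.spatial.transform import Rotation as R
def mat(r):
    r=np.array(r,float)
    return r if r.shape==(3,3) else (R.from_rotvec(r).as_matrix() if r.size==3 else R.from_quat(r).as_matrix())
def ray(c,u,v):
    p=cv2.undistortPoints(np.array([[[u,v]]],float),np.array(c["intrinsics"]),np.array(c["D"]))[0,0]
    return np.array(c["xyz"]),mat(c["rotation"])@np.array([p[0],-p[1],-1])
def onz(c,u,v,z=0.):
    o,d=ray(c,u,v); return o+d*(z-o[2])/d[2]
def proj(c,P):
    P=np.atleast_2d(P); q=(P-np.array(c["xyz"]))@mat(c["rotation"]); q=q*[1,-1,-1]
    return cv2.projectPoints(q,np.zeros(3),np.zeros(3),np.array(c["intrinsics"]),np.array(c["D"]))[0][:,0]
E
python3 - <<'E'
from h import *
for n in("scene","top"):
    c=read_camera(n); cv2.imwrite(f"pics/{n}0.png",c["img"]); print(n,c["xyz"],c["rotation"],c["intrinsics"],c["D"])
    for t in("block","wedge","tray","roaster","bowl_a","spatula","wedge_tip","wedge_heel","gap"):
        for b in models.boxes_of(c,t)[:4]:
            r,k=b["location"]; print(t,round(b["p"],2),round(k),round(r),np.round(onz(c,k,r,0.01)[:2],3))
print(status.state())
E
```

```text
scene [1.02459762 0.55562051 1.05107325] [0.28810983 0.71044562 2.26257443] [[387.56737792   0.         321.56817396]
 [  0.         387.56737792 194.49557456]
 [  0.           0.           1.        ]] [-0.07993716  0.          0.          0.          0.        ]
block 0.72 264 234 [0.745 0.02 ]
wedge 0.71 405 233 [0.437 0.327]
tray 0.75 402 227 [0.43  0.305]
roaster 0.95 457 317 [0.547 0.59 ]
roaster 0.87 286 233 [0.695 0.068]
roaster 0.72 322 148 [ 0.372 -0.1  ]
bowl_a 0.67 376 287 [0.634 0.376]
spatula 0.77 233 122 [ 0.517 -0.432]
wedge_tip 0.8 406 237 [0.449 0.338]
wedge_heel 0.83 411 230 [0.418 0.334]
gap 0.85 264 235 [0.747 0.023]
gap 0.67 290 232 [0.682 0.073]
top [0.3273019  0.08314923 1.86663534] [ 0.10048437 -0.10166068 -1.5451027 ] [[481.76125598   0.         322.73151735]
 [  0.         481.76125598 200.98376374]
 [  0.           0.           1.        ]] [-0.01545195  0.          0.          0.          0.        ]
block 0.7 342 155 [0.751 0.011]
wedge 0.55 257 233 [0.437 0.333]
tray 0.88 262 236 [0.429 0.313]
roaster 0.78 189 199 [0.565 0.606]
roaster 0.76 321 162 [0.7
[... 311 characters left out ...]
344 155 [0.753 0.004]
{'time_s': 1.0, 'q': array([ 1.01347734e+00,  2.06597029e-01,  1.54151081e+00,  1.64928179e-05,
        1.39352088e+00, -1.50486954e-01]), 'qd': array([ 5.20060126e-04, -6.54538813e-05,  1.10509691e-03, -3.67783107e-04,
        1.26969375e-04, -4.37865879e-04]), 'joint_efforts': array([ 1.04277184e-03, -3.83057141e+01, -2.91981018e+01, -1.18888565e-04,
        7.92385290e-04, -2.43650015e-05]), 'eef_pos': array([0.22752174, 0.52806026, 0.20567822]), 'eef_rot': array([-6.34651134e-01, -3.07679185e+00,  4.43106219e-05]), 'wrist_force': array([0.3691051 , 0.1214886 , 0.83879264]), 'wrist_torque': array([ 0.00923519,  0.05645824, -0.07328429]), 'width': 0.08532169741884685}
```

View pics/top0.png

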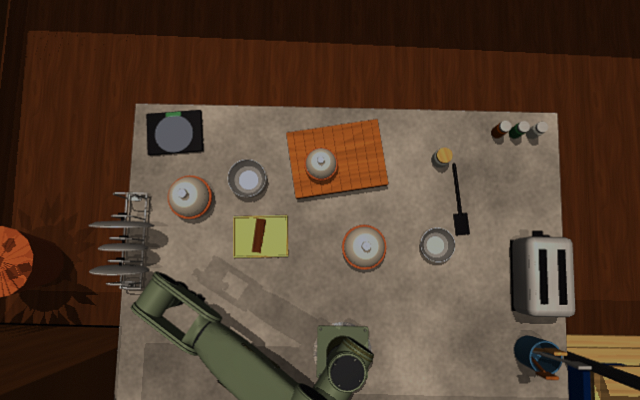

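View pics/scene0.png

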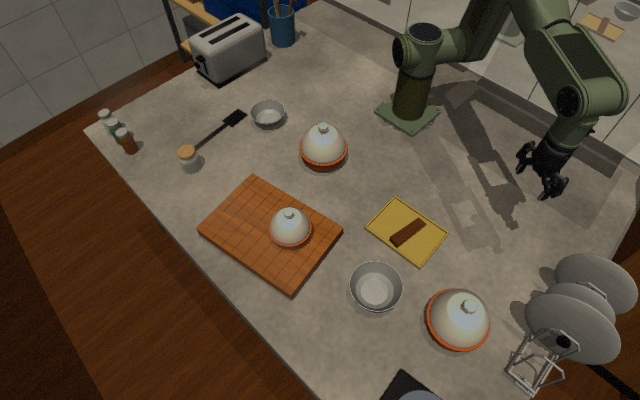

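Top view: the wedge lies in the tray at about (258,235). The block's corners are about (288,131), (380,120), (387,186) and (297,199), with the small roaster on its left half. Zooming in for accurate corners.

```bash
python3 - <<'E'
from h import *
a=cv2.imread("pics/top0.png"); b=cv2.imread("pics/scene0.png")
f=lambda i,x,y,w,h,s:cv2.resize(i[y:y+h,x:x+w],None,fx=s,fy=s,interpolation=cv2.INTER_CUBIC)
A=f(a,280,112,112,94,4); B=f(a,226,208,70,56,5)
C=f(b,360,194,90,75,4)
o=np.zeros((600,800,3),np.uint8)
o[:376,:448]=A; o[:280,450:800]=B; o[290:590,440:800]=C
cv2.imwrite("pics/z.png",o)
E
```

```text
(no output)
```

View pics/z.png

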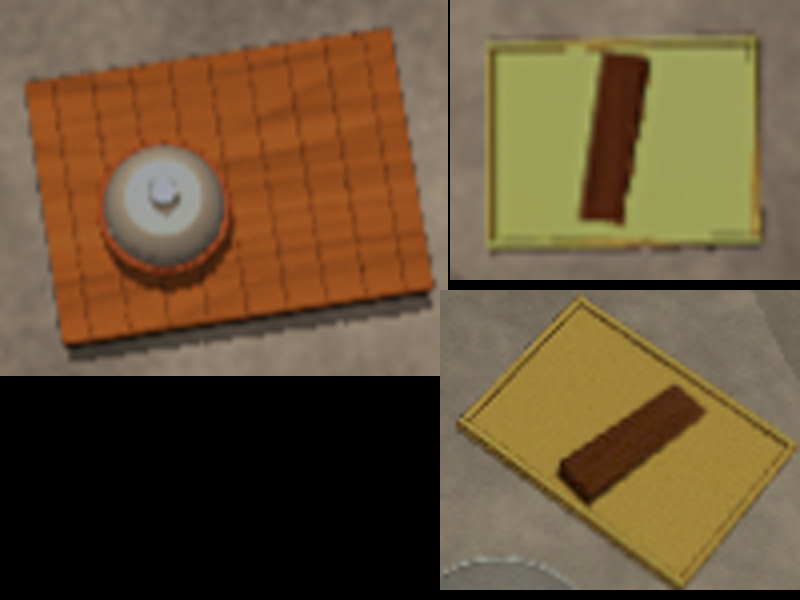

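Wedge heel (tall end face) appears on the far side, so it needs a half turn. I'll confirm this by fitting the model in both views, and fit the block's corners.

```bash
cat > fit.py <<'E'
from h import *
from scipy.optimize import minimize
W=np.array([[x,y,z] for x,h in((-.065,.0245),(.065,.004)) for y in(-.017,.017) for z in(0,h)])
def place(P,x,y,a,z=0): return P@R.from_euler('z',a).as_matrix().T+[x,y,z]
def wmask(img,roi):
    u0,v0,u1,v1=roi; m=np.zeros(img.shape[:2],np.float32); s=img[v0:v1,u0:u1].astype(int)
    m[v0:v1,u0:u1]=(s[...,1]<75)&(s[...,2]>s[...,0]+15); return m
def hull(c,P,S=8):
    q=proj(c,P); h=cv2.convexHull(((q+.5)*S).astype(np.float32)).astype(int)
    u0,v0=np.floor(q.min(0)).astype(int)-2; u1,v1=np.ceil(q.max(0)).astype(int)+3
    m=np.zeros(((v1-v0)*S,(u1-u0)*S),np.uint8); cv2.fillConvexPoly(m,h-[u0*S,v0*S],1)
    o=np.zeros(c["img"].shape[:2],np.float32); o[v0:v1,u0:u1]=cv2.resize(m.astype(np.float32),(u1-u0,v1-v0),interpolation=cv2.INTER_AREA); return o
def fitw(views,x0,z):
    f=lambda p:sum(np.abs(hull(c,place(W,p[0]/100,p[1]/100,p[2]*.1,z))-m).sum() for c,m in views)
    best=None
    for k in range(3):
        r=minimize(f,best.x if best else [x0[0]*100,x0[1]*100,x0[2]*10],method='Nelder-Mead',options=dict(initial_simplex=None,xatol=1e-3,fatol=1e-2))
        best=r
    return best.x*[.01,.01,.1],best.fun,[m.sum() for _,m in views]
E
python3 - <<'E'
from fit import *
from scipy.optimize import least_squares
t=read_camera("top"); s=read_camera("scene")
v=[(t,wmask(t["img"],(236,212,285,258))),(s,wmask(s["img"],(370,205,440,258)))]
for a in(172,-8): 
    for V in(v,v[:1],v[1:]):
        p,e,n=fitw(V,(.437,.33,np.radians(a)),.006); print(a,np.round(p[:2],4),np.degrees(p[2]),e,n)
cr=np.array([[28,83],[390,30],[432,288],[66,343]])/4+[280-.375,112-.375]
X=np.array([onz(t,*c,.051) for c in cr]); print(X)
L=np.array([[.13,.18,.051],[.13,-.18,.051],[-.13,-.18,.051],[-.13,.18,.051]])
r=least_squares(lambda p:(place(L,*p)-X).ravel(),[.75,.02,.15]); x,y,a=r.x
print("block",r.x,np.degrees(a),np.abs(r.fun).max()); print(np.round(proj(s,place(L,x,y,a)),1))
print("gap",place(np.array([[-.13,.08,.012]]),x,y,a))
for n in(np.array([[27.5,84]]),): pass
E
```

```text
172 [0.4298 0.3289] 173.22676923751214 109.171875 [np.float32(305.0), np.float32(493.0)]
172 [0.4292 0.3285] 172.68777861370518 34.28125 [np.float32(305.0)]
172 [0.4297 0.3293] 173.38093468396235 73.71875 [np.float32(493.0)]
-8 [0.4297 0.3285] -8.397209589264143 174.53125 [np.float32(305.0), np.float32(493.0)]
-8 [0.4309 0.3286] -7.00858993058876 36.5625 [np.float32(305.0)]
-8 [0.4372 0.3281] -8.222868951473348 131.140625 [np.float32(493.0)]
[[ 0.82761975  0.23054647  0.051     ]
 [ 0.88899743 -0.11953334  0.051     ]
 [ 0.63572098 -0.1617796   0.051     ]
 [ 0.57449567  0.18602937  0.051     ]]
block [0.73170845 0.03381573 0.17245325] 9.880843467202526 0.004042657944521855
[[289.8 295.1]
 [194.6 228.2]
 [251.2 171.7]
 [343.1 226. ]]
gap [[0.5899088 0.0903211 0.012    ]]
```

Thin end toward the robot is confirmed (heading 173°). The heel grip point is near (0.4765, 0.3233), so I'm moving above it.

Emit:
{"api": "move_arm", "payload": {
  "moves": [
    [[0,0,0],[0,0,-5.5],50],
    [[0,0,0],[0,0,-5.5],50],
    [[0,0,0],[0,0,-5.5],50],
    [[-30,-19,0],[0,0,0],50],
    [[-30,-19,0],[0,0,0],50],
    [[-30,-19,0],[0,0,0],50],
    [[-30,-19,0],[0,0,0],50],
    [[-30,-19,0],[0,0,0],50],
    [[-30,-19,0],[0,0,0],50],
    [[-30,-19,0],[0,0,0],50]
  ],
  "force": 40
}}

```text
time_s: 1.93
eef_pos: [0.4214, 0.3699, 0.2059]
eef_rot: [0.186, 3.136, 0.001]
wrist_force: [0.8, 0.9, -0.4]
width: 0.05
```

Emit:
{"api": "move_arm", "payload": {
  "moves": [
    [[-30,-19,0],[0,0,0],50],
    [[-30,-20,0],[0,0,0],50],
    [[0,0,30],[0,0,0],50],
    [[0,0,30],[0,0,0],50],
    [[0,0,30],[0,0,0],50],
    [[0,0,20],[0,0,0],50],
    [[0,0,0],[0,0,0],50],
    [[0,0,0],[0,0,0],50]
  ]
}}

```text
time_s: 2.6
eef_pos: [0.4742, 0.3248, 0.0945]
eef_rot: [-0.187, -3.133, 0.002]
wrist_force: [0.1, -0.5, 1.0]
width: 0.0501
```

```bash
cat >> h.py <<'E'
def goto(x,y):
    s=status.state(); M=R.from_rotvec(s["eef_rot"]).as_matrix(); p=s["eef_pos"]
    print("pos",np.round(p,4),"xang",np.degrees(np.arctan2(M[1,0],M[0,0])).round(2),"z",M[:,2].round(3),"F",np.round(s["wrist_force"],2),"w",s["width"],"t",s["time_s"],"shift",((np.array([x,y,p[2]])-p)@M*1000).round(1))
E
python3 - <<'E'
from h import *
goto(.4765,.3233)
s=read_camera("scene"); t=read_camera("top"); a=s["img"][170:270,340:480]; b=t["img"][190:290,200:340]
cv2.imwrite("pics/c1.png",cv2.resize(np.vstack([a,b])[:, :],None,fx=3,fy=3,interpolation=cv2.INTER_CUBIC))
E
```

```text
pos [0.4742 0.3248 0.0945] xang 173.19 z [-0.003 -0.001 -1.   ] F [ 0.07 -0.48  1.  ] w 0.05008320041257565 t 2.6 shift [-2.4 -1.2 -0. ]
```

View pics/c1.png

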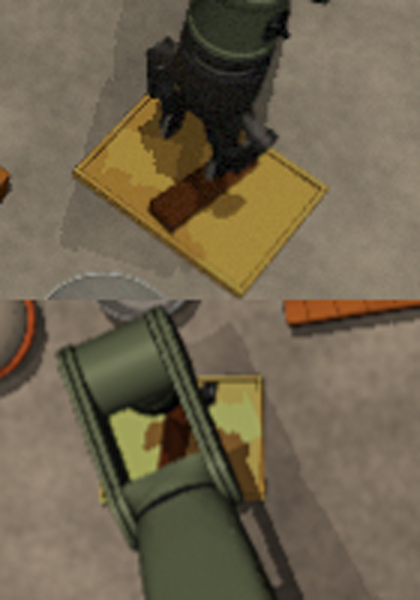

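Emit:
{"api": "move_arm", "payload": {
  "moves": [
    [[-2.4,-1.2,0],[0,0,0],50],
    [[0,0,20],[0,0,0],50],
    [[0,0,20],[0,0,0],50],
    [[0,0,20],[0,0,0],42],
    [[0,0,14],[0,0,0],42],
    [[0,0,0],[0,0,0],42],
    [[0,0,0],[0,0,0],42]
  ]
}}

```text
time_s: 3.28
eef_pos: [0.478, 0.3241, 0.0225]
eef_rot: [0.186, 3.135, 0.001]
wrist_force: [0.3, -0.2, 1.4]
width: 0.0419
```

Emit:
{"api": "move_arm", "payload": {
  "moves": [
    [[0,0,4],[0,0,0],42],
    [[0,0,3],[0,0,0],42],
    [[0,0,0],[0,0,0],42]
  ]
}}

```text
time_s: 3.53
eef_pos: [0.4781, 0.3241, 0.0155]
eef_rot: [0.186, 3.135, 0.001]
wrist_force: [0.2, -0.9, 0.2]
width: 0.0421
```

```bash
python3 - <<'E'
from h import *
goto(.4765,.3233)
s=read_camera("scene"); a=s["img"][180:260,370:450]
cv2.imwrite("pics/c2.png",cv2.resize(a,None,fx=6,fy=6,interpolation=cv2.INTER_CUBIC))
E
```

```text
pos [0.4781 0.3241 0.0155] xang 173.19 z [ 0.001  0.001 -1.   ] F [ 0.2  -0.92  0.24] w 0.04207719883184703 t 3.5333 shift [ 1.5 -1.  -0. ]
```

View pics/c2.png

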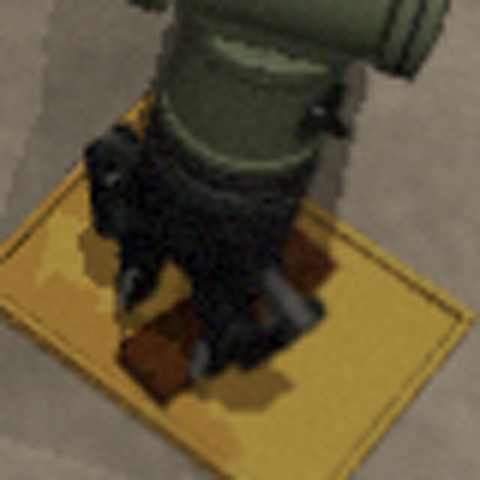

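Fingers straddle the heel. I'm lowering gently to find the floor.

Emit:
{"api": "move_arm", "payload": {
  "moves": [
    [[0,0,1.5],[0,0,0],38],
    [[0,0,1.5],[0,0,0],38],
    [[0,0,1.5],[0,0,0],38],
    [[0,0,1],[0,0,0],38],
    [[0,0,0],[0,0,0],38]
  ]
}}

```text
time_s: 4.0
eef_pos: [0.4772, 0.3237, 0.0088]
eef_rot: [-0.186, -3.135, 0.001]
wrist_force: [-0.0, -0.6, -0.5]
width: 0.0381
```

Emit:
{"api": "move_arm", "payload": {
  "moves": [
    [[0,0,1],[0,0,0],38],
    [[0,0,1],[0,0,0],38],
    [[0,0,0],[0,0,0],38]
  ]
}}

```text
time_s: 4.25
eef_pos: [0.4773, 0.3237, 0.0069]
eef_rot: [-0.187, -3.136, 0.0]
wrist_force: [0.3, 0.1, 1.0]
width: 0.038
```

Emit:
{"api": "move_arm", "payload": {
  "moves": [
    [[0,0,1],[0,0,0],38],
    [[0,0,1],[0,0,0],38],
    [[0,0,0],[0,0,0],38]
  ]
}}

```text
time_s: 4.5
eef_pos: [0.4773, 0.3237, 0.0049]
eef_rot: [-0.187, -3.136, 0.0]
wrist_force: [-0.5, 1.0, 0.8]
width: 0.0375
```

Emit:
{"api": "move_arm", "payload": {
  "moves": [
    [[0,0,1],[0,0,0],38],
    [[0,0,0],[0,0,0],38]
  ]
}}

```text
time_s: 4.67
eef_pos: [0.4774, 0.3237, 0.004]
eef_rot: [-0.187, -3.136, 0.0]
wrist_force: [-0.0, 0.2, 0.1]
width: 0.038
```

Emit:
{"api": "move_arm", "payload": {
  "moves": [
    [[0,0,1],[0,0,0],38],
    [[0,0,0],[0,0,0],38],
    [[0,0,0],[0,0,0],38]
  ]
}}

```text
time_s: 4.92
eef_pos: [0.4774, 0.3238, 0.0031]
eef_rot: [-0.187, -3.136, 0.0]
wrist_force: [1.0, -0.9, -0.1]
width: 0.038
```

Emit:
{"api": "move_arm", "payload": {
  "moves": [
    [[0,0,0],[0,0,0],25],
    [[0,0,0],[0,0,0],25],
    [[0,0,0],[0,0,0],25],
    [[0,0,0],[0,0,0],25]
  ],
  "force": 50
}}

```text
time_s: 5.25
eef_pos: [0.4776, 0.324, 0.0034]
eef_rot: [0.187, 3.136, 0.0]
wrist_force: [-1.2, 0.9, 2.2]
width: 0.025
```

The opening reached 25 mm, but the wedge is 34 mm wide, so the grip missed. Reopening and looking.

```bash
python3 - <<'E'
from h import *
goto(.4765,.3233)
s=read_camera("scene"); a=s["img"][190:260,370:450]
cv2.imwrite("pics/c3.png",cv2.resize(a,None,fx=7,fy=7,interpolation=cv2.INTER_CUBIC))
E
```

```text
pos [0.4776 0.324  0.0034] xang 173.19 z [ 0.  0. -1.] F [-1.24  0.93  2.21] w 0.024977899287675107 t 5.25 shift [ 1.  -0.8 -0. ]
```

View pics/c3.png

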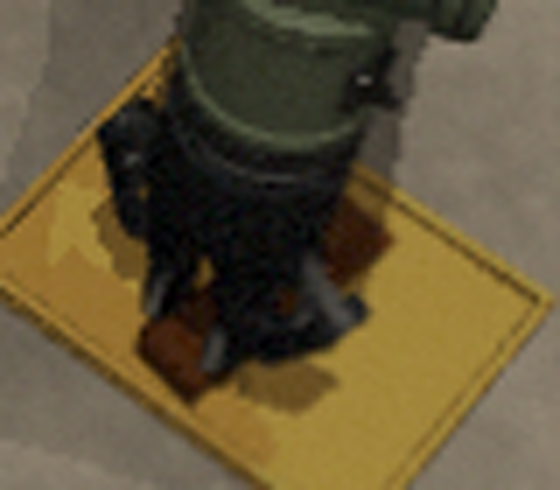

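```bash
python3 - <<'E'
from h import *
s=read_camera("scene"); st=status.state(); M=R.from_rotvec(st["eef_rot"]).as_matrix()
img=cv2.resize(s["img"][190:260,370:450],None,fx=8,fy=8,interpolation=cv2.INTER_CUBIC)
img=cv2.convertScaleAbs(img,alpha=1.8,beta=15)
q=lambda P:((proj(s,P)-[370,190]+.5)*8).astype(int)
for z,col in((-.0,(255,255,0)),(-.019,(0,255,0)),(-.04,(255,0,255))):
    for dy in(-.0125,.0125):
        p=q(st["eef_pos"]+np.array([[-.011,dy,z],[.011,dy,z]])@M.T); cv2.line(img,tuple(map(int,p[0])),tuple(map(int,p[1])),col,1)
from fit import W,place
p=q(place(W,.430,.329,np.radians(173.2),.006))
for i,j in((0,1),(2,3),(0,2),(1,3),(1,5),(3,7),(5,7),(2,6)): cv2.line(img,tuple(map(int,p[i])),tuple(map(int,p[j])),(255,255,255),1)
cv2.imwrite("pics/c4.png",img); print(s["shot"],st["width"])
E
```

```text
9 0.02489642757237264
```

View pics/c4.png

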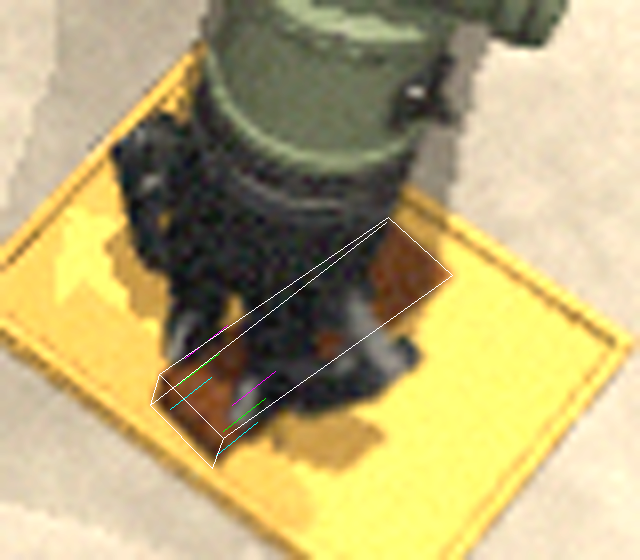

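The fingers appear to have closed in free air above the wedge. Reopening, then descending until contact is felt.

Emit:
{"api": "move_arm", "payload": {
  "moves": [
    [[0,0,-1],[0,0,0],45],
    [[0,0,0],[0,0,0],45],
    [[0,0,0],[0,0,0],45],
    [[0,0,1],[0,0,0],45],
    [[0,0,1],[0,0,0],45],
    [[0,0,1],[0,0,0],45],
    [[0,0,0],[0,0,0],45]
  ]
}}

```text
time_s: 5.93
eef_pos: [0.4771, 0.3236, 0.0008]
eef_rot: [-0.186, -3.135, 0.001]
wrist_force: [-0.1, 0.5, -0.7]
width: 0.0449
```

Emit:
{"api": "move_arm", "payload": {
  "moves": [
    [[0,0,1],[0,0,0],45],
    [[0,0,1],[0,0,0],45],
    [[0,0,0],[0,0,0],45]
  ]
}}

```text
time_s: 6.18
eef_pos: [0.4773, 0.3237, -0.0011]
eef_rot: [-0.186, -3.136, 0.0]
wrist_force: [0.6, 0.6, 1.1]
width: 0.0451
```

Emit:
{"api": "move_arm", "payload": {
  "moves": [
    [[0,0,1],[0,0,0],45],
    [[0,0,0],[0,0,0],45]
  ]
}}

```text
time_s: 6.35
eef_pos: [0.4774, 0.3237, -0.002]
eef_rot: [-0.187, -3.136, 0.0]
wrist_force: [0.5, 0.2, -0.8]
width: 0.0446
```

Emit:
{"api": "move_arm", "payload": {
  "moves": [
    [[0,0,1],[0,0,0],45],
    [[0,0,1],[0,0,0],45],
    [[0,0,0],[0,0,0],45]
  ]
}}

```text
time_s: 6.6
eef_pos: [0.4773, 0.3237, -0.0041]
eef_rot: [-0.186, -3.136, 0.0]
wrist_force: [-0.9, -0.4, -0.1]
width: 0.0451
```

Emit:
{"api": "move_arm", "payload": {
  "moves": [
    [[0,0,1],[0,0,0],45],
    [[0,0,1],[0,0,0],45],
    [[0,0,0],[0,0,0],45]
  ]
}}

```text
time_s: 6.85
eef_pos: [0.4773, 0.3237, -0.0061]
eef_rot: [-0.187, -3.136, 0.0]
wrist_force: [0.7, -0.1, -0.2]
width: 0.0451
```

```bash
python3 - <<'E'
from h import *
goto(.4765,.3233)
s=read_camera("scene"); a=s["img"][190:260,370:450]
cv2.imwrite("pics/c5.png",cv2.convertScaleAbs(cv2.resize(a,None,fx=8,fy=8,interpolation=cv2.INTER_CUBIC),alpha=1.8,beta=15))
E
```

```text
pos [ 0.4773  0.3237 -0.0061] xang 173.19 z [-0. -0. -1.] F [ 0.69 -0.12 -0.18] w 0.04509839846333681 t 6.85 shift [ 0.7 -0.5  0. ]
```

View pics/c5.png

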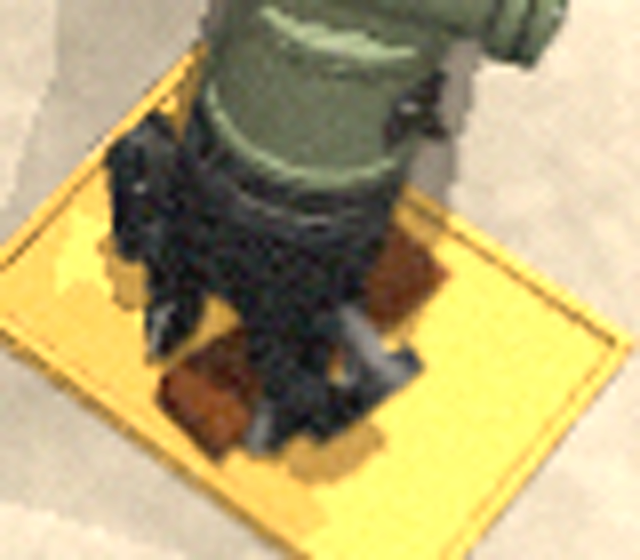

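Emit:
{"api": "move_arm", "payload": {
  "moves": [
    [[0,0,0],[0,0,0],30],
    [[0,0,0],[0,0,0],30],
    [[0,0,0],[0,0,0],30],
    [[0,0,0],[0,0,0],30]
  ],
  "force": 30
}}

```text
time_s: 7.23
eef_pos: [0.4777, 0.3239, -0.0056]
eef_rot: [0.187, 3.136, 0.0]
wrist_force: [-0.1, -0.0, 0.7]
width: 0.033
```

The opening holds at 33 mm, so the wedge is gripped. Tightening and lifting.

Emit:
{"api": "move_arm", "payload": {
  "moves": [
    [[0,0,0],[0,0,0],25],
    [[0,0,0],[0,0,0],25],
    [[0,0,0],[0,0,0],25],
    [[0,0,-5],[0,0,0],25],
    [[0,0,-15],[0,0,0],25],
    [[0,0,-25],[0,0,0],25],
    [[0,0,-25],[0,0,0],25],
    [[0,0,0],[0,0,0],25],
    [[0,0,0],[0,0,0],25]
  ],
  "force": 80
}}

```text
time_s: 7.98
eef_pos: [0.4786, 0.3244, 0.0658]
eef_rot: [0.186, 3.133, 0.002]
wrist_force: [0.6, -0.2, -0.2]
width: 0.031
```

Emit:
{"api": "move_arm", "payload": {
  "moves": [
    [[0,0,-20],[0,0,0],25],
    [[0,0,0],[0,0,6.8],25],
    [[0,0,0],[0,0,6.8],25],
    [[0,0,0],[0,0,6.8],25],
    [[0,0,0],[0,0,6.8],25],
    [[0,0,0],[0,0,6.8],25],
    [[0,0,0],[0,0,6.8],25],
    [[0,0,0],[0,0,6.8],25],
    [[0,0,0],[0,0,6.8],25]
  ]
}}

```text
time_s: 8.73
eef_pos: [0.4756, 0.3229, 0.0818]
eef_rot: [-1.606, -2.697, 0.006]
wrist_force: [0.2, 0.0, -0.5]
width: 0.0313
```

Emit:
{"api": "move_arm", "payload": {
  "moves": [
    [[0,0,0],[0,0,6.8],25],
    [[0,0,0],[0,0,6.8],25],
    [[0,0,0],[0,0,6.8],25],
    [[0,0,0],[0,0,6.8],25],
    [[0,0,0],[0,0,6.8],25],
    [[0,0,0],[0,0,6.8],25],
    [[0,0,0],[0,0,6.8],25],
    [[0,0,0],[0,0,6.8],25]
  ]
}}

```text
time_s: 9.4
eef_pos: [0.4756, 0.3229, 0.0818]
eef_rot: [-2.663, -1.666, 0.008]
wrist_force: [0.2, 0.9, -0.9]
width: 0.0311
```

Emit:
{"api": "move_arm", "payload": {
  "moves": [
    [[0,0,0],[0,0,6.8],25],
    [[0,0,0],[0,0,6.8],25],
    [[0,0,0],[0,0,6.8],25],
    [[0,0,0],[0,0,6.8],25],
    [[0,0,0],[0,0,6.8],25],
    [[0,0,0],[0,0,6.8],25],
    [[0,0,0],[0,0,6.8],25],
    [[0,0,0],[0,0,6.8],25],
    [[0,0,0],[0,0,0],25]
  ]
}}

```text
time_s: 10.15
eef_pos: [0.4757, 0.3229, 0.082]
eef_rot: [3.128, 0.271, -0.007]
wrist_force: [0.5, 0.7, -0.8]
width: 0.0314
```

```bash
python3 - <<'E'
from h import *
goto(.4634,.0762)
E
```

```text
pos [0.4757 0.3229 0.082 ] xang 9.89 z [-0.004 -0.002 -1.   ] F [ 0.52  0.74 -0.81] w 0.031394752466851576 t 10.15 shift [-54.5 241.    0.5]
```

Emit:
{"api": "move_arm", "payload": {
  "moves": [
    [[-6,27,0],[0,0,0],25],
    [[-6,27,0],[0,0,0],25],
    [[-6,27,0],[0,0,0],25],
    [[-6,27,0],[0,0,0],25],
    [[-6,27,0],[0,0,0],25],
    [[-6,27,0],[0,0,0],25],
    [[-6,27,0],[0,0,0],25],
    [[-6,27,0],[0,0,0],25],
    [[-6,25,0],[0,0,0],25],
    [[0,0,0],[0,0,0],25]
  ]
}}

```text
time_s: 10.98
eef_pos: [0.4646, 0.0735, 0.083]
eef_rot: [3.128, 0.272, -0.005]
wrist_force: [-0.4, 0.4, -0.5]
width: 0.0314
```

Emit:
{"api": "move_arm", "payload": {
  "moves": [
    [[0,0,25],[0,0,0],25],
    [[0,0,25],[0,0,0],25],
    [[0,0,12],[0,0,0],25],
    [[0,0,0],[0,0,0],25],
    [[0,0,0],[0,0,0],25]
  ]
}}

```text
time_s: 11.4
eef_pos: [0.4645, 0.0775, 0.0209]
eef_rot: [-3.129, -0.276, 0.006]
wrist_force: [-0.1, 0.3, -0.3]
width: 0.0311
```

```bash
python3 - <<'E'
from fit import *
goto(.4634,.0762)
s=read_camera("scene"); t=read_camera("top")
a=cv2.resize(s["img"][150:270,270:400],None,fx=4,fy=4,interpolation=cv2.INTER_CUBIC)
b=cv2.resize(t["img"][150:270,270:340],None,fx=4,fy=4,interpolation=cv2.INTER_CUBIC)
cv2.imwrite("pics/c6.png",cv2.convertScaleAbs(np.hstack([a,b]),alpha=1.6,beta=10))
E
```

```text
pos [0.4645 0.0775 0.0209] xang 10.1 z [-0.004  0.    -1.   ] F [-0.1   0.31 -0.29] w 0.031131616281477984 t 11.4 shift [-1.3  1.1  0. ]
```

View pics/c6.png

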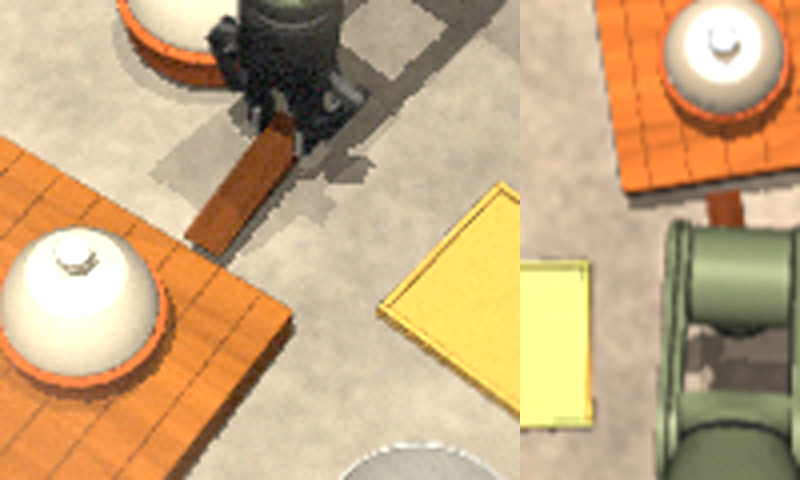

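Wedge is held square, thin end toward the block and about 10 mm off its near edge. Backing off a little, then setting it down with force watched.

Emit:
{"api": "move_arm", "payload": {
  "moves": [
    [[-8,1,0],[0,0,0],25],
    [[0,0,14],[0,0,0],25],
    [[0,0,12],[0,0,0],25],
    [[0,0,3],[0,0,0],25],
    [[0,0,0],[0,0,0],25],
    [[0,0,0],[0,0,0],25]
  ]
}}

```text
time_s: 12.0
eef_pos: [0.4587, 0.0747, -0.0061]
eef_rot: [3.13, 0.274, 0.001]
wrist_force: [0.8, 0.3, 0.3]
width: 0.0313
```

Emit:
{"api": "move_arm", "payload": {
  "moves": [
    [[0,0,1],[0,0,0],25],
    [[0,0,1],[0,0,0],25],
    [[0,0,0],[0,0,0],25]
  ]
}}

```text
time_s: 12.25
eef_pos: [0.4589, 0.0747, -0.0084]
eef_rot: [3.13, 0.274, 0.002]
wrist_force: [0.3, 0.0, -1.0]
width: 0.0315
```

Emit:
{"api": "move_arm", "payload": {
  "moves": [
    [[0,0,0.7],[0,0,0],25],
    [[0,0,0],[0,0,0],25]
  ]
}}

```text
time_s: 12.42
eef_pos: [0.4585, 0.0747, -0.0094]
eef_rot: [3.13, 0.274, 0.0]
wrist_force: [0.7, -0.2, -0.2]
width: 0.0316
```

Emit:
{"api": "move_arm", "payload": {
  "moves": [
    [[0,0,0.7],[0,0,0],25],
    [[0,0,0.7],[0,0,0],25],
    [[0,0,0],[0,0,0],25]
  ]
}}

```text
time_s: 12.67
eef_pos: [0.4582, 0.0747, -0.0111]
eef_rot: [-3.13, -0.274, 0.001]
wrist_force: [-0.4, -0.1, -1.6]
width: 0.0313
```

Emit:
{"api": "move_arm", "payload": {
  "moves": [
    [[0,0,0.7],[0,0,0],25],
    [[0,0,0],[0,0,0],25],
    [[0,0,0],[0,0,0],25]
  ]
}}

```text
time_s: 12.92
eef_pos: [0.4584, 0.0747, -0.0113]
eef_rot: [3.13, 0.274, -0.0]
wrist_force: [-1.6, 0.7, 3.7]
width: 0.0314
```

Sole contact comes at z = -11.3 mm, as expected. I'll release and regrip so it lies truly flat.

Emit:
{"api": "move_arm", "payload": {
  "moves": [
    [[0,0,0],[0,0,0],42],
    [[0,0,0],[0,0,0],42],
    [[0,0,0],[0,0,0],42],
    [[0,0,-0.5],[0,0,0],25],
    [[0,0,0],[0,0,0],25],
    [[0,0,0],[0,0,0],25],
    [[0,0,0],[0,0,0],25],
    [[0,0,0],[0,0,0],25]
  ],
  "force": 60
}}

```text
time_s: 13.58
eef_pos: [0.4587, 0.0747, -0.011]
eef_rot: [3.13, 0.274, 0.001]
wrist_force: [-0.2, 0.2, 0.4]
width: 0.0315
```

```bash
python3 - <<'E'
from fit import *
goto(.4634,.0762)
s=read_camera("scene"); t=read_camera("top"); st=status.state(); M=R.from_rotvec(st["eef_rot"]).as_matrix()
c=st["eef_pos"]+M[:,0]*.048; w=place(W,c[0],c[1],np.arctan2(M[1,0],M[0,0]))
out=[]
for k,(u0,v0,u1,v1) in((s,(280,160,380,280)),(t,(280,160,340,280))):
    i=cv2.resize(k["img"][v0:v1,u0:u1],None,fx=5,fy=5,interpolation=cv2.INTER_CUBIC); i=cv2.convertScaleAbs(i,alpha=1.6,beta=10)
    q=((proj(k,w)-[u0,v0]+.5)*5).astype(int)
    for a,b in((4,6),(5,7),(1,5),(3,7)): cv2.line(i,tuple(map(int,q[a])),tuple(map(int,q[b])),(255,255,255),1)
    g=((proj(k,place(np.array([[-.13,.18,.052],[-.13,-.18,.052],[-.13,.18,.012],[-.13,-.18,.012]]),.7317,.0338,.1725))-[u0,v0]+.5)*5).astype(int)
    cv2.line(i,tuple(map(int,g[0])),tuple(map(int,g[1])),(255,255,0),1);cv2.line(i,tuple(map(int,g[2])),tuple(map(int,g[3])),(0,255,0),1)
    out.append(i)
cv2.imwrite("pics/c7.png",np.hstack(out)); 
tip=c+M[:,0]*.065; B=R.from_euler('z',.1725).as_matrix(); print("tip in block",(tip-[.7317,.0338,0])@B)
E
```

```text
pos [ 0.4587  0.0747 -0.011 ] xang 9.99 z [ 0. -0. -1.] F [-0.15  0.22  0.42] w 0.031515608021078285 t 13.5833 shift [ 4.9 -0.7  0. ]
tip in block [-0.14894547  0.08738733 -0.01094066]
```

View pics/c7.png

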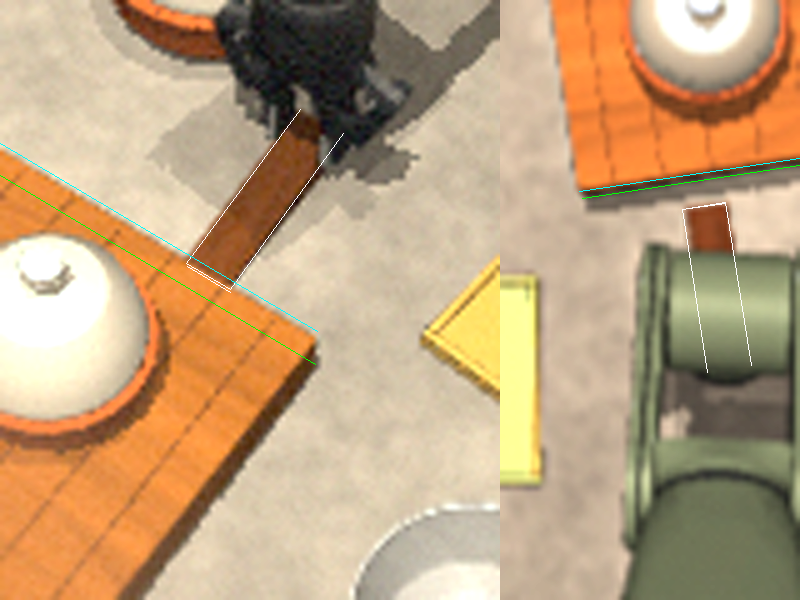

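Overlay matches: the tip is ~18 mm before the edge, 87 mm left of the block's middle, and square to it. Pushing in.

Emit:
{"api": "move_arm", "payload": {
  "moves": [
    [[5,0,0],[0,0,0],25],
    [[5,0,0],[0,0,0],25],
    [[5,0,0],[0,0,0],25],
    [[5,0,0],[0,0,0],25],
    [[4,0,0],[0,0,0],25],
    [[4,0,0],[0,0,0],25],
    [[4,0,0],[0,0,0],25],
    [[0,0,0],[0,0,0],25]
  ]
}}

```text
time_s: 14.35
eef_pos: [0.4901, 0.0803, -0.011]
eef_rot: [3.13, 0.274, -0.001]
wrist_force: [-0.9, -0.0, 3.4]
width: 0.0324
```

Emit:
{"api": "move_arm", "payload": {
  "moves": [
    [[3,0,0],[0,0,0],25],
    [[2,0,0],[0,0,0],25],
    [[2,0,0],[0,0,0],25],
    [[2,0,0],[0,0,0],25],
    [[2,0,0],[0,0,0],25],
    [[0,0,0],[0,0,0],25]
  ]
}}

```text
time_s: 14.85
eef_pos: [0.5, 0.0822, -0.011]
eef_rot: [3.13, 0.274, -0.003]
wrist_force: [-3.2, -1.0, 5.8]
width: 0.0321
```

Emit:
{"api": "move_arm", "payload": {
  "moves": [
    [[2,0,0],[0,0,0],25],
    [[2,0,0],[0,0,0],25],
    [[2,0,0],[0,0,0],25],
    [[2,0,0],[0,0,0],25],
    [[0,0,0],[0,0,0],25]
  ]
}}

```text
time_s: 15.27
eef_pos: [0.5046, 0.0831, -0.011]
eef_rot: [3.129, 0.275, -0.015]
wrist_force: [-10.9, -1.9, 14.1]
width: 0.0321
```

The push is 11 N, but the tool is also pressing down with 14 N, which adds false sliding friction. Relieving that first.

Emit:
{"api": "move_arm", "payload": {
  "moves": [
    [[0,0,-0.5],[0,0,0],25],
    [[0,0,-0.5],[0,0,0],25],
    [[0,0,0],[0,0,0],25],
    [[0,0,0],[0,0,0],25]
  ]
}}

```text
time_s: 15.6
eef_pos: [0.5075, 0.0836, -0.0108]
eef_rot: [-3.129, -0.274, 0.003]
wrist_force: [-2.9, -0.4, -0.8]
width: 0.032
```

```bash
python3 - <<'E'
from h import *
goto(.5046,.0831); st=status.state(); print(R.from_rotvec(st["eef_rot"]).as_matrix().round(4), st["wrist_torque"])
E
```

```text
pos [ 0.5075  0.0836 -0.0108] xang 10.0 z [-0.002  0.    -1.   ] F [-2.85 -0.37 -0.83] w 0.03198109407993605 t 15.6 shift [-3. -0.  0.]
[[ 9.848e-01  1.736e-01 -2.000e-03]
 [ 1.736e-01 -9.848e-01  0.000e+00]
 [-2.000e-03 -4.000e-04 -1.000e+00]] [-0.0694797   0.37764157  0.06159379]
```

Push is now 2.9 N with no down-force, and about 31 mm is under. Continuing.

Emit:
{"api": "move_arm", "payload": {
  "moves": [
    [[1.5,0,0],[0,0,0],25],
    [[1.5,0,0],[0,0,0],25],
    [[1.5,0,0],[0,0,0],25],
    [[1.5,0,0],[0,0,0],25],
    [[0,0,0],[0,0,0],25],
    [[0,0,0],[0,0,0],25]
  ]
}}

```text
time_s: 16.1
eef_pos: [0.5152, 0.0847, -0.0101]
eef_rot: [-3.13, -0.274, -0.002]
wrist_force: [-0.4, 0.4, -1.6]
width: 0.0321
```

Emit:
{"api": "move_arm", "payload": {
  "moves": [
    [[1.5,0,0.4],[0,0,0],25],
    [[1.5,0,0.2],[0,0,0],25],
    [[1.5,0,0],[0,0,0],25],
    [[1.5,0,0],[0,0,0],25],
    [[0,0,0],[0,0,0],25],
    [[0,0,0],[0,0,0],25]
  ]
}}

```text
time_s: 16.6
eef_pos: [0.521, 0.0857, -0.0106]
eef_rot: [-3.13, -0.274, -0.002]
wrist_force: [-0.6, -0.7, -2.1]
width: 0.0319
```

Emit:
{"api": "move_arm", "payload": {
  "moves": [
    [[1,0,0.2],[0,0,0],25],
    [[1,0,0.1],[0,0,0],25],
    [[0.5,0,0],[0,0,0],25],
    [[0,0,0],[0,0,0],25],
    [[0,0,0],[0,0,0],25]
  ]
}}

```text
time_s: 17.02
eef_pos: [0.5229, 0.0861, -0.011]
eef_rot: [-3.13, -0.274, -0.0]
wrist_force: [-3.0, -0.8, -0.0]
width: 0.0322
```

Emit:
{"api": "move_arm", "payload": {
  "moves": [
    [[1,0,0],[0,0,0],25],
    [[1,0,0],[0,0,0],25],
    [[0,0,0],[0,0,0],25],
    [[0,0,0],[0,0,0],25]
  ]
}}

```text
time_s: 17.35
eef_pos: [0.5239, 0.0863, -0.011]
eef_rot: [3.129, 0.274, -0.004]
wrist_force: [-5.8, -0.7, 4.4]
width: 0.0323
```

Emit:
{"api": "move_arm", "payload": {
  "moves": [
    [[1,0,0],[0,0,0],25],
    [[1,0,0],[0,0,0],25],
    [[0,0,0],[0,0,0],25],
    [[0,0,0],[0,0,0],25]
  ]
}}

```text
time_s: 17.68
eef_pos: [0.5244, 0.0865, -0.011]
eef_rot: [3.129, 0.274, -0.009]
wrist_force: [-8.8, -2.0, 7.8]
width: 0.0321
```

Emit:
{"api": "move_arm", "payload": {
  "moves": [
    [[0,0,-0.3],[0,0,0],25],
    [[0,0,-0.2],[0,0,0],25],
    [[0,0,0],[0,0,0],25],
    [[0,0,0],[0,0,0],25]
  ]
}}

```text
time_s: 18.02
eef_pos: [0.5247, 0.0865, -0.011]
eef_rot: [3.129, 0.274, -0.007]
wrist_force: [-8.0, -1.2, 3.7]
width: 0.0322
```

Emit:
{"api": "move_arm", "payload": {
  "moves": [
    [[0,0,-0.2],[0,0,0],25],
    [[0,0,-0.2],[0,0,0],25],
    [[0,0,0],[0,0,0],25],
    [[0,0,0],[0,0,0],25]
  ]
}}

```text
time_s: 18.35
eef_pos: [0.5248, 0.0866, -0.011]
eef_rot: [3.13, 0.274, -0.007]
wrist_force: [-5.0, -0.9, 0.7]
width: 0.0318
```

```bash
python3 - <<'E'
from h import *
goto(.4587,.0747)
for n in("top",):
    t=read_camera(n); a=cv2.imread("pics/top0.png"); b=t["img"]
    # block right half shift since the start, sub-pixel, for shove check
    for(u0,v0,u1,v1) in((340,118,392,196),(284,122,310,170)):
        print(cv2.phaseCorrelate(np.float32(cv2.cvtColor(a[v0:v1,u0:u1],6)),np.float32(cv2.cvtColor(b[v0:v1,u0:u1],6))))
goto(.4587,.0747)
E
```

```text
pos [ 0.5248  0.0866 -0.011 ] xang 10.0 z [-0.004 -0.    -1.   ] F [-5.01 -0.94  0.7 ] w 0.031757050209835234 t 18.35 shift [-67.1   0.2   0.3]
((0.04933558709139163, -0.009108105458885518), 0.9339941097630395)
((0.48994855092948164, -0.22544691053994725), 1.0500274900301003)
pos [ 0.5248  0.0866 -0.011 ] xang 10.0 z [-0.004 -0.    -1.   ] F [-5.42 -0.79  0.55] w 0.0320379988897761 t 18.4 shift [-67.1   0.2   0.3]
```

Emit:
{"api": "move_arm", "payload": {
  "moves": [
    [[0.7,0,-0.1],[0,0,0],25],
    [[0.7,0,-0.1],[0,0,0],25],
    [[0,0,0],[0,0,0],25],
    [[0,0,0],[0,0,0],25]
  ]
}}

```text
time_s: 18.73
eef_pos: [0.5253, 0.0867, -0.011]
eef_rot: [3.129, 0.274, -0.009]
wrist_force: [-7.2, -1.4, 1.9]
width: 0.032
```

Emit:
{"api": "move_arm", "payload": {
  "moves": [
    [[0.7,0,-0.15],[0,0,0],25],
    [[0.7,0,-0.15],[0,0,0],25],
    [[0,0,0],[0,0,0],25],
    [[0,0,0],[0,0,0],25]
  ]
}}

```text
time_s: 19.07
eef_pos: [0.5258, 0.0869, -0.011]
eef_rot: [3.129, 0.274, -0.012]
wrist_force: [-8.2, -1.6, 1.1]
width: 0.0321
```

Emit:
{"api": "move_arm", "payload": {
  "moves": [
    [[0.7,0,-0.15],[0,0,0],25],
    [[0.7,0,-0.15],[0,0,0],25],
    [[0,0,0],[0,0,0],25],
    [[0,0,0],[0,0,0],25]
  ]
}}

```text
time_s: 19.4
eef_pos: [0.5263, 0.0871, -0.011]
eef_rot: [3.129, 0.274, -0.015]
wrist_force: [-8.6, -2.3, 1.7]
width: 0.032
```

```bash
python3 - <<'E'
from h import *
goto(.4587,.0747); t=read_camera("top"); goto(.4587,.0747)
E
```

```text
pos [ 0.5263  0.0871 -0.011 ] xang 10.01 z [-0.01  -0.001 -1.   ] F [-8.62 -2.29  1.73] w 0.032006287297399766 t 19.4 shift [-68.7   0.4   0.7]
pos [ 0.5263  0.0871 -0.011 ] xang 10.01 z [-0.01  -0.001 -1.   ] F [-9.01 -2.8   2.69] w 0.03200126836001759 t 19.45 shift [-68.7   0.4   0.7]
```

Emit:
{"api": "move_arm", "payload": {
  "moves": [
    [[0.7,0,-0.25],[0,0,0],25],
    [[0.7,0,-0.25],[0,0,0],25],
    [[0,0,0],[0,0,0],25],
    [[0,0,0],[0,0,0],25]
  ]
}}

```text
time_s: 19.78
eef_pos: [0.5268, 0.0873, -0.011]
eef_rot: [3.129, 0.274, -0.018]
wrist_force: [-10.6, -2.7, 0.7]
width: 0.032
```

```bash
python3 - <<'E'
from h import *
goto(.4587,.0747); t=read_camera("top"); goto(.4587,.0747)
E
```

```text
pos [ 0.5268  0.0873 -0.011 ] xang 10.02 z [-0.011 -0.001 -1.   ] F [-10.57  -2.72   0.71] w 0.03200437939577446 t 19.7833 shift [-69.3   0.6   0.8]
pos [ 0.5268  0.0873 -0.011 ] xang 10.01 z [-0.011 -0.001 -1.   ] F [-9.43 -3.01  1.05] w 0.03196450183963548 t 19.8333 shift [-69.3   0.5   0.8]
```

Emit:
{"api": "move_arm", "payload": {
  "moves": [
    [[0.6,0,-0.15],[0,0,0],25],
    [[0.6,0,-0.15],[0,0,0],25],
    [[0,0,0],[0,0,0],25],
    [[0,0,0],[0,0,0],25]
  ]
}}

```text
time_s: 20.17
eef_pos: [0.5271, 0.0874, -0.011]
eef_rot: [3.129, 0.274, -0.021]
wrist_force: [-11.4, -2.8, 0.9]
width: 0.032
```

```bash
python3 - <<'E'
from h import *
for i in range(3):
    goto(.4587,.0747); t=read_camera("top")
a=cv2.imread("pics/top0.png"); b=t["img"]
for(u0,v0,u1,v1) in((340,118,392,196),):
    print(cv2.phaseCorrelate(np.float32(cv2.cvtColor(a[v0:v1,u0:u1],6)),np.float32(cv2.cvtColor(b[v0:v1,u0:u1],6))))
s=read_camera("scene")
cv2.imwrite("pics/c8.png",cv2.convertScaleAbs(cv2.resize(s["img"][165:265,265:385],None,fx=5,fy=5,interpolation=cv2.INTER_CUBIC),alpha=1.6,beta=10))
E
```

```text
pos [ 0.5271  0.0874 -0.011 ] xang 10.02 z [-0.013 -0.001 -1.   ] F [-11.37  -2.79   0.85] w 0.03195899289388937 t 20.1667 shift [-69.6   0.6   0.9]
pos [ 0.5271  0.0874 -0.011 ] xang 10.02 z [-0.013 -0.001 -1.   ] F [-10.87  -3.02   0.53] w 0.03184722285130069 t 20.2167 shift [-69.6   0.6   0.9]
pos [ 0.5271  0.0874 -0.011 ] xang 10.02 z [-0.013 -0.001 -1.   ] F [-11.44  -2.11  -0.02] w 0.03215305359114542 t 20.2667 shift [-69.6   0.6   0.9]
((-0.007425393248222889, -0.012117723247406786), 0.9575086763611547)
```

View pics/c8.png

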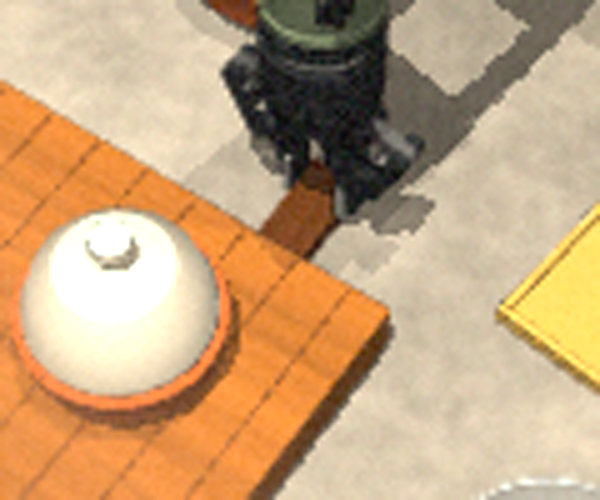

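Push is 11.7 N with almost no vertical load; the block hasn't shifted and the wedge is square under the edge. One last nudge, then I'll ease the commanded lead off before opening.

Emit:
{"api": "move_arm", "payload": {
  "moves": [
    [[0.5,0,-0.05],[0,0,0],25],
    [[0,0,0],[0,0,0],25],
    [[0,0,0],[0,0,0],25]
  ]
}}

```text
time_s: 20.62
eef_pos: [0.5271, 0.0874, -0.011]
eef_rot: [3.129, 0.274, -0.022]
wrist_force: [-12.5, -2.7, 1.6]
width: 0.0323
```

```bash
python3 - <<'E'
from h import *
for i in range(3):
    goto(.4587,.0747); t=read_camera("top")
E
```

```text
pos [ 0.5271  0.0874 -0.011 ] xang 10.02 z [-0.014 -0.001 -1.   ] F [-12.47  -2.7    1.55] w 0.0323038744229838 t 20.6167 shift [-69.6   0.6   1. ]
pos [ 0.5272  0.0874 -0.011 ] xang 10.02 z [-0.014 -0.001 -1.   ] F [-11.82  -3.39   1.57] w 0.03191097591332095 t 20.6667 shift [-69.6   0.6   1. ]
pos [ 0.5271  0.0874 -0.011 ] xang 10.02 z [-0.014 -0.001 -1.   ] F [-11.42  -3.11   1.32] w 0.032289832014308774 t 20.7167 shift [-69.6   0.6   1. ]
```

About 12.2 N, so it is jammed. Easing off.

Emit:
{"api": "move_arm", "payload": {
  "moves": [
    [[-1,0,0.2],[0,0,0],25],
    [[-1,0,0.2],[0,0,0],25],
    [[-1,0,0.2],[0,0,0],25],
    [[0,0,0],[0,0,0],25],
    [[0,0,0],[0,0,0],25]
  ]
}}

```text
time_s: 21.18
eef_pos: [0.5273, 0.0874, -0.0109]
eef_rot: [-3.129, -0.274, 0.012]
wrist_force: [-6.2, -1.6, -1.6]
width: 0.0322
```

Emit:
{"api": "move_arm", "payload": {
  "moves": [
    [[-1,0,0.3],[0,0,0],25],
    [[-1,0,0.3],[0,0,0],25],
    [[0,0,0],[0,0,0],25],
    [[0,0,0],[0,0,0],25]
  ]
}}

```text
time_s: 21.52
eef_pos: [0.5275, 0.0873, -0.0106]
eef_rot: [-3.129, -0.274, 0.005]
wrist_force: [-5.1, -0.4, -4.8]
width: 0.032
```

Emit:
{"api": "move_arm", "payload": {
  "moves": [
    [[-0.5,0,0.5],[0,0,0],25],
    [[-0.5,0,0.4],[0,0,0],25],
    [[0,0,0],[0,0,0],25],
    [[0,0,0],[0,0,0],25]
  ]
}}

```text
time_s: 21.85
eef_pos: [0.5275, 0.0872, -0.0108]
eef_rot: [-3.129, -0.274, 0.002]
wrist_force: [-5.1, 1.5, -3.1]
width: 0.032
```

Emit:
{"api": "move_arm", "payload": {
  "moves": [
    [[-0.7,0,0.4],[0,0,0],25],
    [[-0.7,0,0.3],[0,0,0],25],
    [[0,0,0],[0,0,0],25],
    [[0,0,0],[0,0,0],25]
  ]
}}

```text
time_s: 22.18
eef_pos: [0.5275, 0.0871, -0.0109]
eef_rot: [-3.129, -0.274, -0.003]
wrist_force: [-2.9, 3.0, -3.1]
width: 0.0317
```

Emit:
{"api": "move_arm", "payload": {
  "moves": [
    [[-0.5,-0.7,0.2],[0,0,0],25],
    [[0,0,0],[0,0,0],25],
    [[0,0,0],[0,0,0],38],
    [[0,0,0],[0,0,0],46],
    [[0,0,0],[0,0,0],46],
    [[0,0,0],[0,0,0],46],
    [[0,0,0],[0,0,0],46]
  ]
}}

```text
time_s: 22.77
eef_pos: [0.5271, 0.0872, -0.0109]
eef_rot: [3.129, 0.273, 0.003]
wrist_force: [0.2, 0.0, -1.3]
width: 0.0461
```

Emit:
{"api": "move_arm", "payload": {
  "moves": [
    [[0,0,-5],[0,0,0],46],
    [[0,0,-10],[0,0,0],46],
    [[0,0,-20],[0,0,0],46],
    [[0,0,-30],[0,0,0],46],
    [[0,0,-30],[0,0,0],46],
    [[0,0,-30],[0,0,0],46],
    [[0,0,-30],[0,0,0],46],
    [[0,0,-30],[0,0,0],46],
    [[0,0,0],[0,0,0],46]
  ]
}}

```text
time_s: 23.52
eef_pos: [0.5314, 0.0875, 0.1823]
eef_rot: [3.128, 0.274, 0.024]
wrist_force: [1.2, 0.5, 1.6]
width: 0.046
```

Emit:
{"api": "move_arm", "payload": {
  "moves": [
    [[-10,-25,0],[0,0,0],46],
    [[-10,-25,0],[0,0,0],46],
    [[-10,-25,0],[0,0,0],46],
    [[-10,-25,0],[0,0,0],46],
    [[-10,-25,0],[0,0,0],46],
    [[-10,-25,0],[0,0,0],46],
    [[-10,-25,0],[0,0,0],46],
    [[-10,-25,0],[0,0,0],46],
    [[0,0,0],[0,0,0],46],
    [[0,0,0],[0,0,0],46]
  ]
}}

```text
time_s: 24.35
eef_pos: [0.412, 0.2712, 0.174]
eef_rot: [3.129, 0.278, 0.001]
wrist_force: [0.4, -0.0, -0.0]
width: 0.0462
```

```bash
python3 - <<'E'
from fit import *
goto(.5,.1); t=read_camera("top"); s=read_camera("scene")
a=cv2.imread("pics/top0.png"); b=t["img"]
for(u0,v0,u1,v1) in((340,118,392,196),(284,122,340,200)):
    print(cv2.phaseCorrelate(np.float32(cv2.cvtColor(a[v0:v1,u0:u1],6)),np.float32(cv2.cvtColor(b[v0:v1,u0:u1],6))))
c=np.array([.5271,.0873,0])+np.array([.985,.1736,0])*.048; w=place(W,c[0],c[1],.1745); print("tip in block",(w[4:6].mean(0)*0+c+np.array([.985,.1736,0])*.065-[.7317,.0338,0])@R.from_euler('z',.1725).as_matrix())
out=[]
for k,(u0,v0,u1,v1) in((s,(265,165,375,275)),(t,(280,160,330,270))):
    i=cv2.convertScaleAbs(cv2.resize(k["img"][v0:v1,u0:u1],None,fx=5,fy=5,interpolation=cv2.INTER_CUBIC),alpha=1.6,beta=10)
    q=((proj(k,w)-[u0,v0]+.5)*5).astype(int)
    for m,n in((1,3),(1,5),(3,7)): cv2.line(i,tuple(map(int,q[m])),tuple(map(int,q[n])),(255,255,255),1)
    out.append(i)
cv2.imwrite("pics/c9.png",np.hstack(out))
E
```

```text
pos [0.412  0.2712 0.174 ] xang 10.16 z [ 0.001 -0.    -1.   ] F [ 0.39 -0.05 -0.02] w 0.04623361810289029 t 24.35 shift [5.640e+01 1.841e+02 1.000e-01]
((0.091347080616071, -0.12486287154452214), 0.9767210216433914)
((0.15320312238324263, -0.4486779748470582), 0.8786155621210734)
tip in block [-0.07936019  0.08804535  0.        ]
```

View pics/c9.png

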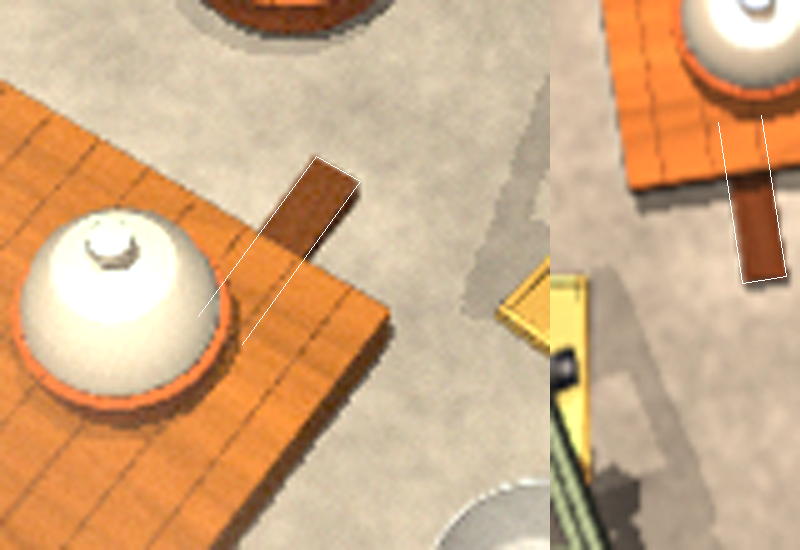

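The wedge lies flat and square under the near edge, ~51 mm in, and didn't move when released. Handing in.

```bash
python3 -c "
from h import *
print(close_job())"
```

```text
the job is handed in; nothing more can be done
None
```

The wedge is jammed under the block's near edge just inside the near-left foot, and the job was handed in about 24 s into the 64 s limit. The gripper is open and clear of everything.

**What I did:** I gripped the wedge at the heel, turned it about 163° and laid it flat on the counter, square to the block. I pushed it in 87–88 mm left of the block's middle. The push rose from about 5 N to a steady 12 N over the last 2.3 mm. I then eased the push off before opening the fingers and withdrew.

**Last checks:**
- **Wedge:** it lies flat and square with about 51 mm under the edge, by a calibration good to a few millimetres. It did not visibly move on release.
- **Block:** the right half shifted about 0.1 px in the top view, under 0.5 mm. The left half read about 0.45 px, roughly 1.6 mm; I put that down to the corner being raised and changed shadows, but did not confirm it.
- **Firmness:** I judged this only from the push force; I did not test the block for rocking.

**What went wrong or disagreed:**
- The first grip closed above the wedge without touching it, and I regripped lower.
- Early in the push the tool pressed down with up to 14 N, which falsely raised the push reading. I removed that load before using the force as a guide.
- While I eased off, the gripper pulled up on the heel with up to 5 N, lifting it a few tenths of a millimetre. It was back down before I opened the fingers.
- The push climbed at about 2.6–3 N per mm, slightly below the 3–4 N per mm expected.

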